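# Hang a spring guide in its slotted stand

## Robot

A 7-joint arm with a two-finger parallel gripper is mounted at the origin on the work surface. World frame = base frame: x ahead of the robot, y to its left, z up, the work surface at z = 0. Lengths are in mm, angles in rad, forces in N, time in s.
With the tool pointing down it reaches from about 425 to 925 mm from the base axis. Payload 6.8 kg.
Tool frame: the origin (TCP) lies midway between the tips of the shut fingers; the grasp point (between the pads) lies 19 mm behind it; z points along the fingers, y is the line along which they close (so a half turn about z gives the same grasp; the last joint's range is limited). The gripper opens to 85 mm and grips with 20 to 120 N. Pads are 22 mm wide; open, the fingers measure 114 mm over their backs; the gripper's body (76 mm by 85 mm) begins 54 mm behind the grasp point. The pads swing forward as they close: fully open they stand 13 mm farther back than shut.
Start: joints at [1.182, 0.477, 0.022, 1.555, -0.011, 1.109, -0.083], TCP at [187.068, -648.578, 194.908] pointing down, gripper open.
Joint ranges: [-2.96, 2.96], [-0.34, 2.1], [-1.41, 1.46], [0.24, 2.44], [-1.37, 4.51], [0.17, 1.92], [-2.96, 2.96]. Speed limits (rad/s): [2.39, 2.39, 3.14, 3.14, 3.14, 3.14, 3.14].

## Interface

Orientations are given as [roll, pitch, yaw] about the fixed x, y, z axes, in that order (R = Rz(yaw) Ry(pitch) Rx(roll)).
In Python, from plant import manip, imaging, find_in gives the robot as it stands.
- The arm moves only by the tool send_rows, never from a script. Its argument "targets" is a list of rows, each an object of numbers: "x", "y", "z": the shift along the tool's x, y, z in m; "roll": the turn about the tool's z in rad; "gripper": the gripper command: -1 is fully open, 1 is shut, values between are in proportion. A call has exactly 10 rows; each row is the pose to reach, as a shift and turn from the pose commanded when the call began, along the tool's axes at that moment; what a row does not reach only later rows make up. A row lasts 1/12 s, in which the tool goes at most 41.7 mm and 7.16 degrees, less where a joint would pass 70% of its speed; a pose out of reach is approached as far as the arm can. A call with a gripper value outside its range is refused whole. The fingers move at their own pace and stop on an object; "force" is the grip in N (left out, the last holds). Time passes only in rows, so rows that repeat a pose let the fingers close, or fill a call up. It gives the time, the measured TCP pose, the force, the opening and the grip force at its end, in the units of the state.
- manip.state(): the state, without advancing time (a new reading comes with each control period).
- imaging.capture(name): name is "side" or "top"; returns the picture (384x512x3 uint8, red, green, blue); there is no depth.
- imaging.camera_info(name): a dict with "fov_y" (degrees; the focal length in pixels is half the picture's height over the tangent of half this angle, whatever the lens; pixels are square), "cx", "cy" (the principal point, pixels), "cam_to_world" (4x4, takes a point from camera to world coordinates). Camera axes: x right, y down, z forward; pixel columns grow to the right and rows downward; lengths in mm; the calibration is good to about 2 mm. A picture is of the moment at which its call begins. camera_info takes no time and is no camera call.
- manip.hand_in(): hands the job in; it is judged then, once.
Trained networks look in the newest picture that a camera, given by its name, has taken for a name from the list of things; names that differ only in an ending like _2 or _b are one class to them, and where a whole thing is asked for, a point or a joint stands for the part that bears it (a point fixed in the world has none). Each returns a list of dicts, best first, with "p" (0 to 1); they miss things now and then, are a little off and sometimes report something else, mostly with a low value. They report only what shows in the picture. A call takes as long as a camera call. They do not tell look-alikes from the thing itself.
- find_in(camera, label): "centre" ([x, y, z] in mm, in world coordinates, good to about 4 mm: the middle of the surface that is visible of it).
The state is a dict: "time_s": time; "joint_pos": joint angles; "qd": joint speeds; "effort": joint torques, N m; "eef_pos": TCP position; "tool_rot": TCP orientation; "force": force on the tool from outside, world axes, zero at the start; "moment": the same for the moment, N m; "finger_gap": finger opening in mm; "grasp_force": force on a finger pad.
Only numpy, scipy, OpenCV 4.12 (cv2) and the standard library are available. Lean on these libraries where they do the work, as an engineer would, in place of code of your own. Each camera call takes 0.05 s, during which the arm holds its last target. There are 200 camera calls.

## Task

Store the loose spring guide: take the two-flanged part standing on the bench, slide its thin waist into the slot of the empty forked stand, with its foot under the plate, all the way to the slot's end, and leave it hanging there upright by its collar. Leave the guide that already hangs in the other stand where it is.

Things in the scene. Friction and masses are not known exactly. Their poses are not given: they have to be found in the camera images.
- guide: Loose spring guide, bare steel, round, standing on the bench near a piston (no flange) and a cap (one flange, at the bottom). Origin: centre of its underside, z up. From below: foot disc 60 mm dia., 0-10 mm high; waist 20 mm dia., 10-50; collar 64 mm dia., 50-62; grip boss 30 mm dia., 62-107 (hold here). 0.3-0.6 kg. Nothing else within 65 mm of its axis.
- stand: Empty forked stand, grey, fixed; may swap places with the full one. Origin: base centre on the bench, z up, x into the slot; mouth faces the robot within 0.4 rad. Level plate x -55..55, y -65..65 mm, 10 thick, top at z 100, nothing above it. Slot 40 wide on y=0, open at x=-55, closed at x=20. Below: cheeks at y=+-57, open front and back, base 8 thick, 116 x 146.
- slot_end (a point): Point on the empty stand for the axis of a fully home guide: on the slot's centre line, level with the plate's top (100 mm above the bench), 12 mm before the slot's closed end (the waist touches the end 2 mm farther on). Axes as the stand's.
- stored_guide: An identical guide already hanging in the other, identical stand; origin at the centre of its underside, 50 mm above the bench. The stands' centres are at least 180 mm apart. Leave it.
Mind the look-alikes: they are no part of the job. What is shaped like the stand but purple is not meant.

How it is judged:
By the outcome, as a careful person would: the job done as asked, in the order asked, and still so for the second after the job is handed in, with the robot touching nothing.
It also fails if it takes over 40 s, if anything falls off the work surface, if the arm or the gripper's body presses on something with over 40 N, if the wrist force passes 120 N, or if a joint passes its speed limit or range.

## Working session

There is one attempt and no reset: what is moved stays moved. The work goes in short steps, Python scripts to look and compute and a tool call to move; the robot and the scene stay as the last step left them, time stands still between calls to the robot, and variables do not carry over. Pictures are saved under pics/ and viewed, at most 10 in all, crops included, and the job is handed in when it is done.

Besides the shell and the picture viewer there is one more tool, called after "Call:" as name([rows], argument=value, ...), one row to a line, values as JSON. send_rows: Moves the arm, as the interface text tells. Its arguments: {"type":"object","properties":{"targets":{"type":"array","items":{"type":"object","properties":{"x":{"type":"number"},"y":{"type":"number"},"z":{"type":"number"},"roll":{"type":"number"},"gripper":{"type":"number"}}}},"force":{"type":"number"}},"required":["targets"]}

```bash
mkdir -p pics; python3 - <<'E'
from plant import manip, imaging, find_in
import cv2,numpy as np
for c in("top","side"):
    im=imaging.capture(c); cv2.imwrite(f"pics/{c}0.png",cv2.cvtColor(im,cv2.COLOR_RGB2BGR))
    i=imaging.camera_info(c); print(c,i["fov_y"],i["cx"],i["cy"],np.round(i["cam_to_world"],3).tolist(),{k:v for k,v in i.items() if k not in("fov_y","cx","cy","cam_to_world")})
    for l in("guide","stand","slot_end","stored_guide"):
        print(l,[(np.round(d["centre"]).tolist(),round(d["p"],2)) for d in find_in(c,l)])
s=manip.state();print(s["time_s"],s["eef_pos"],s["tool_rot"],s["finger_gap"])
E
```

```text
top 54.851159035369875 251.56468368314825 189.2050760214701 [[-0.024, -0.993, 0.118, 295.815], [-0.999, 0.027, 0.023, -24.97], [-0.026, -0.117, -0.993, 1293.944], [0.0, 0.0, 0.0, 1.0]] {}
guide [([615.0, -196.0, 63.0], 0.65), ([537.0, -16.0, 112.0], 0.62)]
stand [([207.0, 337.0, 96.0], 0.72), ([537.0, 284.0, 103.0], 0.64)]
slot_end [([534.0, 284.0, 103.0], 0.84), ([210.0, 338.0, 101.0], 0.67), ([612.0, -197.0, 64.0], 0.26)]
stored_guide [([539.0, -16.0, 110.0], 0.52)]
side 47.62955065704624 263.41692190069676 194.3856254615767 [[-0.93, -0.183, 0.317, 40.782], [-0.366, 0.484, -0.794, 954.499], [-0.009, -0.856, -0.518, 732.367], [0.0, 0.0, 0.0, 1.0]] {}
guide [([613.0, -196.0, 67.0], 0.75)]
stand [([205.0, 388.0, 78.0], 0.91), ([528.0, 307.0, 53.0], 0.66)]
slot_end [([203.0, 390.0, 74.0], 0.8), ([528.0, 309.0, 57.0], 0.6)]
stored_guide [([538.0, -5.0, 113.0], 0.78)]
0.5 [ 187.0672006  -648.54156654  194.8655352 ] [-3.14153543e+00 -1.05379539e-05  2.80830288e-01] 85.6906645035287
```

View pics/top0.png

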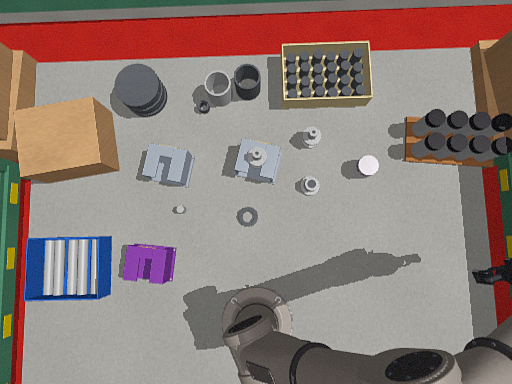

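View pics/side0.png

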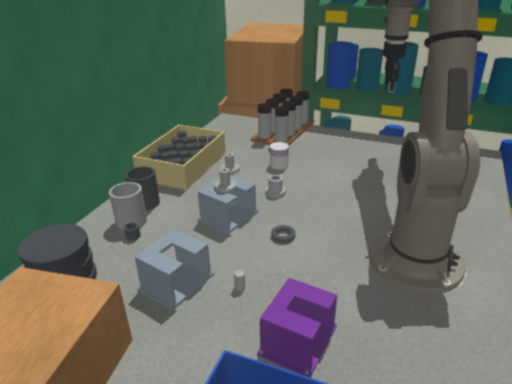

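The top view shows the empty stand at about (167,165), the full stand at (258,160), the purple look-alike at (150,263), the guide candidates at (312,136) and (310,185), and the piston at (180,210). I'll enlarge these.

```bash
python3 - <<'E'
import cv2,numpy as np
t=cv2.imread("pics/top0.png");s=cv2.imread("pics/side0.png")
def c(im,x,y,w=66,h=50):return cv2.resize(im[y:y+h,x:x+w],(396,300),interpolation=cv2.INTER_CUBIC)
cv2.imwrite("pics/m.png",np.vstack([np.hstack([c(t,135,140),c(t,285,118,99,75)]),np.hstack([c(s,125,230,99,75),c(s,200,145,99,75)])]))
E
```

```text
(no output)
```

View pics/m.png

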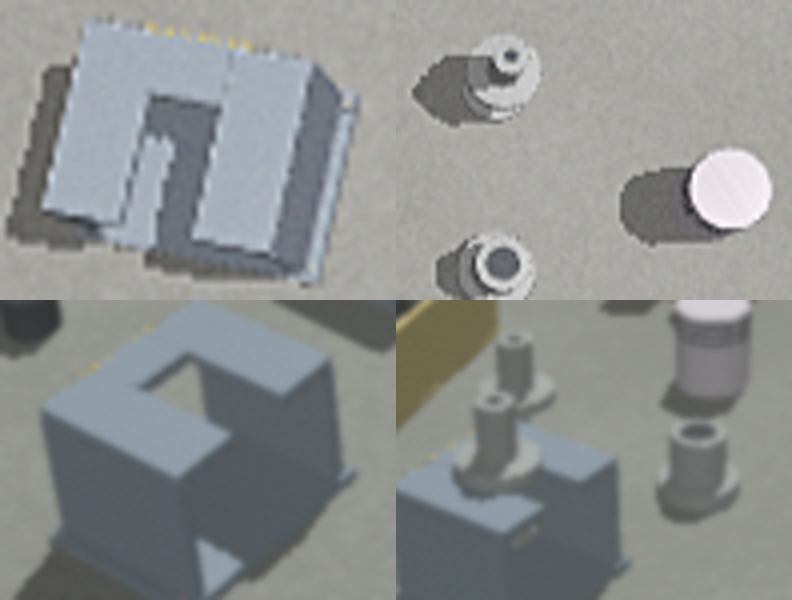

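```bash
cat > h.py <<'E'
import numpy as np
from plant import imaging
from scipy.optimize import least_squares
I={c:imaging.camera_info(c) for c in("top","side")}
def proj(c,P):
    i=I[c];M=np.linalg.inv(i["cam_to_world"]);p=np.atleast_2d(P)@M[:3,:3].T+M[:3,3]
    f=192/np.tan(np.radians(i["fov_y"]/2));return p[:,:2]/p[:,2:]*f+[i["cx"],i["cy"]]
def onz(c,px,z):
    r=least_squares(lambda q:(proj(c,[q[0],q[1],z])-px).ravel(),[500,0],x_scale=100);return r.x
E
python3 - <<'E'
from h import *
L=np.array([(55,65),(55,-65),(-55,-65),(-55,65),(20,20),(20,-20),(-55,20),(-55,-20)],float)
T=np.array([(88,18),(310,58),(270,250),(45,210),(150,97),(222,105),(122,222),(193,238)])/6+[135,140]-.4
S=np.array([(42,108),(200,2),(330,58),(178,178),(137,90),(195,52),(232,132),(285,95)])/4+[125,230]-.4
def W(q):
    c,s=np.cos(q[2]),np.sin(q[2]);return np.c_[L@np.array([[c,s],[-s,c]])+q[:2],np.full(8,100)]
for n,cs in(("top",["top"]),("side",["side"]),("both",["top","side"])):
    f=lambda q:np.concatenate([(proj(c,W(q))-(T if c=="top" else S)).ravel() for c in cs])
    r=least_squares(f,[530,280,0],x_scale=[100,100,.1]);print(n,r.x.round(3),np.sqrt((r.fun**2).mean()).round(2),r.fun.round(1).tolist())
q=r.x;print("slot_end",q[:2]+8*np.array([np.cos(q[2]),np.sin(q[2])]))
print("guide top",onz("top",[313.4,131.7],107),"side",onz("side",[229.4,154.2],107))
E
```

```text
top [ 5.35912e+02  2.87970e+02 -2.08000e-01] 0.36 [-0.5, -0.1, 0.6, -0.0, 0.5, 0.4, -0.5, 0.1, 0.1, -0.8, -0.1, 0.0, -0.0, 0.5, -0.0, -0.0]
side [ 5.35997e+02  2.91565e+02 -2.25000e-01] 0.75 [-0.9, -0.1, 0.0, -1.4, 1.2, -0.3, -0.1, 0.5, 0.7, -0.6, -1.5, 0.1, 0.8, 0.7, -0.3, 0.5]
both [ 5.36442e+02  2.89882e+02 -2.18000e-01] 0.73 [-0.9, -0.4, 0.2, 0.1, -0.3, 0.4, -1.2, -0.3, -0.4, -1.0, -0.7, -0.1, -0.8, 0.2, -0.8, -0.2, -0.6, -0.4, -0.0, -1.8, 1.4, -0.9, 0.4, -0.0, 1.0, -1.0, -1.3, -0.3, 1.2, 0.1, -0.1, -0.1]
slot_end [544.25212967 288.15091478]
guide top [ 620.84642936 -205.09137542] side [ 622.08270323 -202.86958502]
```

The loose guide is the part at (312,136): it has a high collar and matches the stored one. (310,185) is the cap. I'll move above the guide now.

Call:
send_rows([
  {"x":0.02,"y":-0.0113,"z":-0.002,"gripper":-1},
  {"x":0.05,"y":-0.0284,"z":-0.005,"gripper":-1},
  {"x":0.08,"y":-0.0454,"z":-0.01,"gripper":-1},
  {"x":0.11,"y":-0.0624,"z":-0.015,"gripper":-1},
  {"x":0.14,"y":-0.0795,"z":-0.02,"gripper":-1},
  {"x":0.17,"y":-0.0965,"z":-0.02,"gripper":-1},
  {"x":0.2,"y":-0.1135,"z":-0.02,"gripper":-1},
  {"x":0.23,"y":-0.1306,"z":-0.02,"gripper":-1},
  {"x":0.255,"y":-0.1448,"z":-0.02,"gripper":-1},
  {"x":0.27,"y":-0.1533,"z":-0.02,"gripper":-1},
])

```text
$.targets[0]: bad value
```

Call:
send_rows([
  {"x":0.02,"y":-0.0113,"z":0,"gripper":-1},
  {"x":0.05,"y":-0.0284,"z":0,"gripper":-1},
  {"x":0.08,"y":-0.0454,"z":0,"gripper":-1},
  {"x":0.11,"y":-0.0624,"z":0,"gripper":-1},
  {"x":0.14,"y":-0.0795,"z":0,"gripper":-1},
  {"x":0.17,"y":-0.0965,"z":0,"gripper":-1},
  {"x":0.2,"y":-0.1135,"z":0,"gripper":-1},
  {"x":0.23,"y":-0.1306,"z":0,"gripper":-1},
  {"x":0.26,"y":-0.1475,"z":0,"gripper":-1},
  {"x":0.27,"y":-0.1534,"z":0,"gripper":-1},
])

```text
$.targets[0]: bad value
```

```bash
python3 - <<'E'
from plant import manip, imaging, find_in
import cv2,numpy as np
ims=[]
for c,(x,y) in(("top",(265,90)),("side",(180,100))):
    im=imaging.capture(c)[...,::-1]; ims.append(cv2.resize(im[y:y+100,x:x+100],(400,400),interpolation=cv2.INTER_CUBIC))
    print([(np.round(d["centre"]).tolist(),round(d["p"],2)) for d in find_in(c,"guide")])
cv2.imwrite("pics/a.png",np.hstack(ims))
s=manip.state();print(s["time_s"],s["eef_pos"],s["tool_rot"],s["joint_pos"],s["force"])
E
```

```text
[([612.0, -199.0, 65.0], 0.56)]
[([614.0, -195.0, 68.0], 0.56)]
0.7 [ 187.07949279 -648.57120409  194.93821182] [ 3.14155003e+00 -5.22365529e-05  2.80775261e-01] [ 1.18189468  0.47695541  0.0224066   1.55539936 -0.01154125  1.10931974
 -0.08308106] [-0.66191782  0.33967212  0.62079965]
```

View pics/a.png

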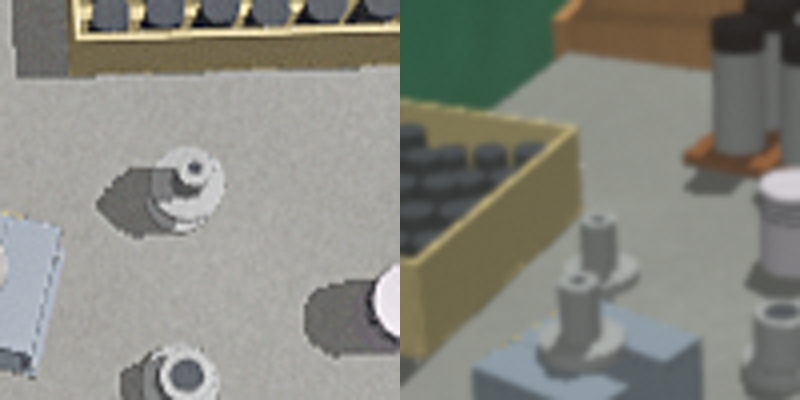

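The moves were refused, probably because "roll" was missing. The crops confirm the guide's boss top at about top (313.6,131.4) and side (229.7,154.2).

Call:
send_rows([
  {"x":0.02,"y":-0.0113,"z":-0.002,"roll":0,"gripper":-1},
  {"x":0.05,"y":-0.0284,"z":-0.005,"roll":0,"gripper":-1},
  {"x":0.08,"y":-0.0454,"z":-0.01,"roll":0,"gripper":-1},
  {"x":0.11,"y":-0.0624,"z":-0.015,"roll":0,"gripper":-1},
  {"x":0.14,"y":-0.0795,"z":-0.02,"roll":0,"gripper":-1},
  {"x":0.17,"y":-0.0965,"z":-0.02,"roll":0,"gripper":-1},
  {"x":0.2,"y":-0.1135,"z":-0.02,"roll":0,"gripper":-1},
  {"x":0.23,"y":-0.1306,"z":-0.02,"roll":0,"gripper":-1},
  {"x":0.255,"y":-0.1448,"z":-0.02,"roll":0,"gripper":-1},
  {"x":0.27,"y":-0.1533,"z":-0.02,"roll":0,"gripper":-1},
])

```text
time_s: 1.53
eef_pos: [407.2, -423.0, 215.2]
tool_rot: [-3.141, -0.002, 0.285]
force: [0.1, 0.1, -0.5]
finger_gap: 85.7
grasp_force: 0.0
```

Call:
send_rows([
  {"x":0.02,"y":-0.0113,"z":0,"roll":0,"gripper":-1},
  {"x":0.05,"y":-0.0284,"z":0,"roll":0,"gripper":-1},
  {"x":0.08,"y":-0.0454,"z":0,"roll":0,"gripper":-1},
  {"x":0.11,"y":-0.0624,"z":0,"roll":0,"gripper":-1},
  {"x":0.14,"y":-0.0795,"z":0,"roll":0,"gripper":-1},
  {"x":0.17,"y":-0.0965,"z":0,"roll":0,"gripper":-1},
  {"x":0.2,"y":-0.1135,"z":0,"roll":0,"gripper":-1},
  {"x":0.23,"y":-0.1306,"z":0,"roll":0,"gripper":-1},
  {"x":0.26,"y":-0.1475,"z":0,"roll":0,"gripper":-1},
  {"x":0.27,"y":-0.1534,"z":0,"roll":0,"gripper":-1},
])

```text
time_s: 2.37
eef_pos: [624.5, -197.9, 214.9]
tool_rot: [-3.139, -0.003, 0.287]
force: [0.9, 1.5, 0.1]
finger_gap: 85.2
grasp_force: 0.0
```

```bash
python3 - <<'E'
from plant import manip, imaging
import cv2,numpy as np
from h import proj
ims=[]
s=manip.state();p=s["eef_pos"]
for c,(x,y) in(("top",(265,90)),("side",(180,100))):
    im=imaging.capture(c)[...,::-1]; ims.append(cv2.resize(im[y:y+100,x:x+100],(400,400),interpolation=cv2.INTER_CUBIC))
    print(c,(proj(c,p)-[x,y])*4)
cv2.imwrite("pics/b.png",np.hstack(ims))
print(s["time_s"],p,s["tool_rot"],s["joint_pos"],s["force"])
E
```

```text
top [[203.99375491 123.05847365]]
side [[185.32221356  94.96002752]]
2.3667 [ 624.54766886 -197.90661063  214.93567446] [-3.13923560e+00 -2.94185832e-03  2.87474767e-01] [ 0.35613078  0.43645548 -0.19717007  1.57373538  0.0875431   1.13873169
 -1.14289379] [0.90002879 1.54368533 0.11963671]
```

View pics/b.png

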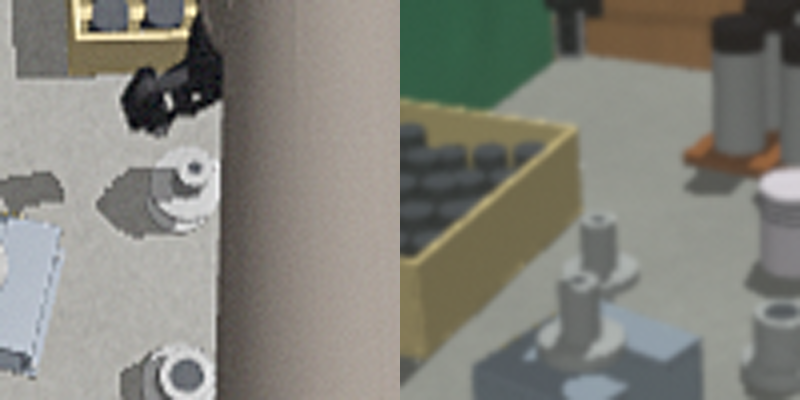

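The crops show only part of the gripper, so I need the whole side view.

```bash
python3 - <<'E'
from plant import manip, imaging
import cv2,numpy as np
from h import proj
s=manip.state();p=s["eef_pos"];y=s["tool_rot"][2]
ims=[]
for c,(x0,y0) in(("top",(220,50)),("side",(160,20))):
    im=imaging.capture(c)[...,::-1].copy()
    im=cv2.resize(im[y0:y0+150,x0:x0+100],(400,600),interpolation=cv2.INTER_CUBIC)
    for q in(p,p+np.array([-np.sin(y)*50,np.cos(y)*50,13]),p-np.array([-np.sin(y)*50,np.cos(y)*50,-13]),[621.3,-204,107]):
        a=(proj(c,q)[0]-[x0,y0])*4; cv2.circle(im,(int(a[0]),int(a[1])),4,(0,0,255),1)
    ims.append(im)
cv2.imwrite("pics/c.png",np.hstack(ims));print(s["time_s"],p)
E
```

```text
2.4667 [ 622.79960232 -200.47452079  214.66207866]
```

View pics/c.png

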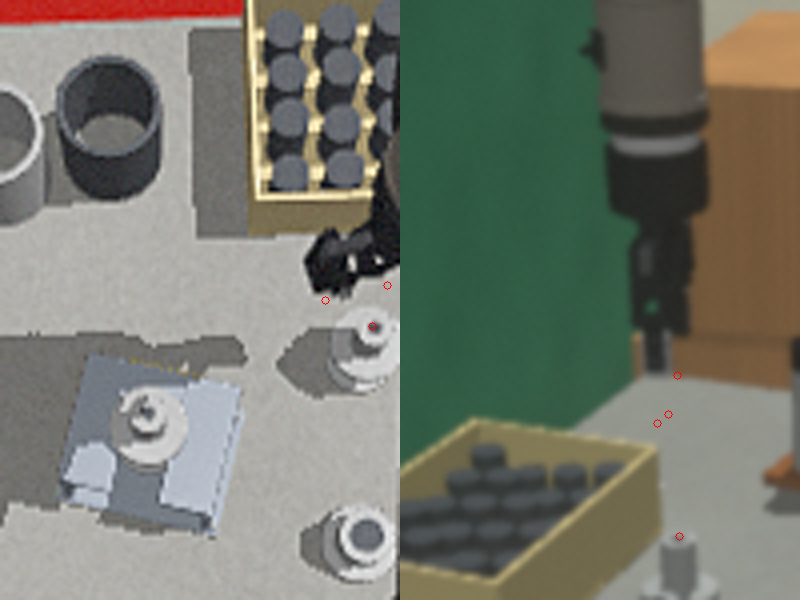

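```bash
python3 - <<'E'
import numpy as np,cv2
from h import proj
p=np.array([187.07,-648.57,194.9]);y=.281
d=np.array([-np.sin(y)*50,np.cos(y)*50,13])
for c in("top","side"):
    im=cv2.imread(f"pics/{c}0.png")
    for k,q in enumerate((p,p+d,p-d*[1,1,-1])):
        a=proj(c,q)[0];print(c,a.round(1));cv2.circle(im,tuple(int(v) for v in a),1,(0,0,255),-1)
    x0,y0=((412,200) if c=="top" else (340,30)); 
    m=cv2.resize(im[y0:y0+130,x0:x0+100],(400,520),interpolation=cv2.INTER_CUBIC); L=m if c=="top" else np.hstack([L,m])
cv2.imwrite("pics/d.png",L)
E
```

```text
top [479.  265.7]
top [465.  271.4]
top [498.3 260.7]
side [387.4 100.9]
side [390. 102.]
side [385.9  93.1]
```

View pics/d.png

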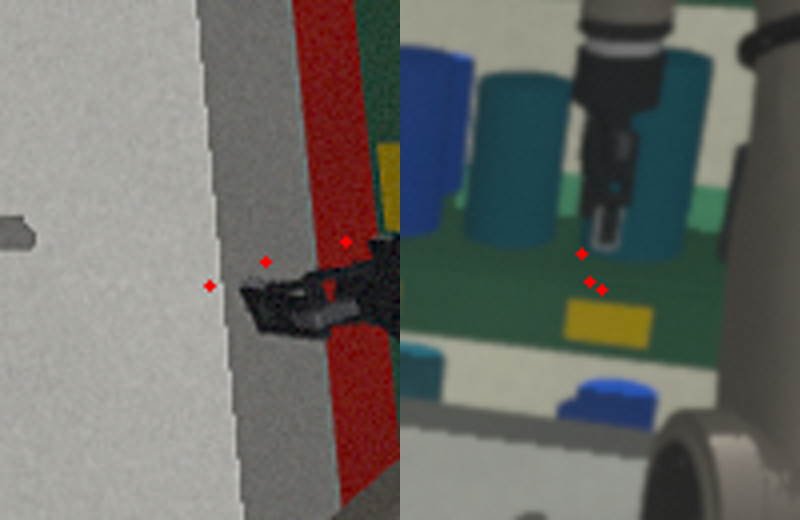

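The top view matches laterally, but in both pictures the fingertips appear roughly 40 mm higher than the reported TCP suggests. I'll descend partway and check before gripping.

Call:
send_rows([
  {"x":0,"y":0,"z":0.015,"roll":0,"gripper":-1},
  {"x":0,"y":0,"z":0.035,"roll":0,"gripper":-1},
  {"x":0,"y":0,"z":0.055,"roll":0,"gripper":-1},
  {"x":0,"y":0,"z":0.075,"roll":0,"gripper":-1},
  {"x":0,"y":0,"z":0.09,"roll":0,"gripper":-1},
  {"x":0,"y":0,"z":0.095,"roll":0,"gripper":-1},
  {"x":0,"y":0,"z":0.095,"roll":0,"gripper":-1},
  {"x":0,"y":0,"z":0.095,"roll":0,"gripper":-1},
  {"x":0,"y":0,"z":0.095,"roll":0,"gripper":-1},
  {"x":0,"y":0,"z":0.095,"roll":0,"gripper":-1},
])

```text
time_s: 3.4
eef_pos: [621.7, -204.8, 121.4]
tool_rot: [3.14, -0.002, 0.28]
force: [-0.3, -0.2, 0.6]
finger_gap: 85.5
grasp_force: 0.0
```

```bash
python3 - <<'E'
from plant import manip, imaging
import cv2,numpy as np
from h import proj
s=manip.state();p=s["eef_pos"];y=s["tool_rot"][2]
ims=[]
for c,(x0,y0) in(("top",(265,90)),("side",(180,80))):
    im=imaging.capture(c)[...,::-1].copy()
    cv2.imwrite(f"pics/{c}_e.png",im)
    im=cv2.resize(im[y0:y0+100,x0:x0+100],(400,400),interpolation=cv2.INTER_CUBIC)
    for q in(p,p+np.array([-np.sin(y)*50,np.cos(y)*50,13]),p-np.array([-np.sin(y)*50,np.cos(y)*50,-13])):
        a=(proj(c,q)[0]-[x0,y0])*4; cv2.circle(im,(int(a[0]),int(a[1])),3,(0,0,255),1)
    ims.append(im)
cv2.imwrite("pics/e.png",np.hstack(ims));print(s["time_s"],p,s["tool_rot"],s["force"])
E
```

```text
3.4 [ 621.68213642 -204.80869654  121.37697252] [ 3.14026050e+00 -1.94029796e-03  2.80354265e-01] [-0.29771384 -0.20446434  0.62108238]
```

View pics/e.png

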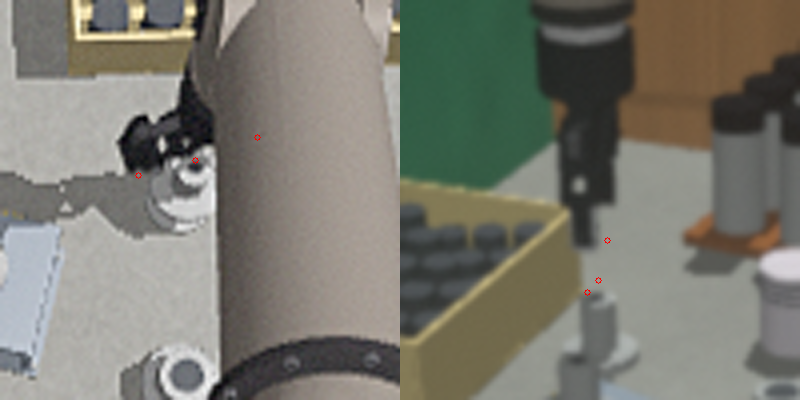

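In the side view the near fingertip is at (583,245) in the crop, still about 45 px above the predicted point, and the boss top is at (598,297). Laterally it agrees. I'll descend to the nominal grasp height, close, and use the gap to tell.

Call:
send_rows([
  {"x":0,"y":0,"z":0.01,"roll":0,"gripper":-1},
  {"x":0,"y":0,"z":0.025,"roll":0,"gripper":-1},
  {"x":0,"y":0,"z":0.04,"roll":0,"gripper":-1},
  {"x":0,"y":0,"z":0.05,"roll":0,"gripper":-1},
  {"x":0,"y":0,"z":0.051,"roll":0,"gripper":-1},
  {"x":0,"y":0,"z":0.051,"roll":0,"gripper":-1},
  {"x":0,"y":0,"z":0.051,"roll":0,"gripper":1},
  {"x":0,"y":0,"z":0.051,"roll":0,"gripper":1},
  {"x":0,"y":0,"z":0.051,"roll":0,"gripper":1},
  {"x":0,"y":0,"z":0.051,"roll":0,"gripper":1},
], force=60)

```text
time_s: 4.33
eef_pos: [621.4, -204.4, 69.6]
tool_rot: [3.141, -0.001, 0.281]
force: [-0.0, -0.4, -0.9]
finger_gap: 38.8
grasp_force: 0.0
```

Call:
send_rows([
  {"x":0,"y":0,"z":0,"roll":0,"gripper":1},
  {"x":0,"y":0,"z":0,"roll":0,"gripper":1},
  {"x":0,"y":0,"z":0,"roll":0,"gripper":1},
  {"x":0,"y":0,"z":0,"roll":0,"gripper":1},
  {"x":0,"y":0,"z":0,"roll":0,"gripper":1},
  {"x":0,"y":0,"z":0,"roll":0,"gripper":1},
  {"x":0,"y":0,"z":0,"roll":0,"gripper":1},
  {"x":0,"y":0,"z":0,"roll":0,"gripper":1},
  {"x":0,"y":0,"z":0,"roll":0,"gripper":1},
  {"x":0,"y":0,"z":0,"roll":0,"gripper":1},
], force=60)

```text
time_s: 5.17
eef_pos: [624.0, -201.9, 73.0]
tool_rot: [3.141, -0.006, 0.282]
force: [-3.8, 6.4, 18.7]
finger_gap: -0.0
grasp_force: 9.8
```

The fingers shut to 0 with an upward push of 19 N, so they met the boss's top (107 mm) at a reported 73 mm. The real tips are therefore about 34 mm higher than reported. I'll rise, open and check the guide.

Call:
send_rows([
  {"x":0,"y":0,"z":-0.01,"roll":0,"gripper":1},
  {"x":0,"y":0,"z":-0.025,"roll":0,"gripper":1},
  {"x":0,"y":0,"z":-0.03,"roll":0,"gripper":-1},
  {"x":0,"y":0,"z":-0.03,"roll":0,"gripper":-1},
  {"x":0,"y":0,"z":-0.03,"roll":0,"gripper":-1},
  {"x":0,"y":0,"z":-0.03,"roll":0,"gripper":-1},
  {"x":0,"y":0,"z":-0.03,"roll":0,"gripper":-1},
  {"x":0,"y":0,"z":-0.03,"roll":0,"gripper":-1},
  {"x":0,"y":0,"z":-0.03,"roll":0,"gripper":-1},
  {"x":0,"y":0,"z":-0.03,"roll":0,"gripper":-1},
])

```text
time_s: 6.0
eef_pos: [620.8, -204.2, 98.5]
tool_rot: [-3.141, 0.0, 0.281]
force: [-0.2, -0.1, 0.4]
finger_gap: 85.5
grasp_force: 0.0
```

```bash
python3 - <<'E'
from plant import manip, imaging, find_in
import cv2,numpy as np
e=cv2.imread("pics/side0.png")
im=imaging.capture("side")[...,::-1].copy();cv2.imwrite("pics/side_f.png",im)
# lower part of guide (collar/foot) match
t=e[158:176,218:244]
r=cv2.matchTemplate(im[145:190,205:260],t,cv2.TM_CCOEFF_NORMED);_,v,_,l=cv2.minMaxLoc(r);print("match",v,np.array(l)+[205,145],"was 218,158")
print([(np.round(d["centre"]).tolist(),round(d["p"],2)) for d in find_in("side","guide")])
imaging.capture("top");print([(np.round(d["centre"]).tolist(),round(d["p"],2)) for d in find_in("top","guide")])
s=manip.state();print(s["time_s"],s["eef_pos"],s["force"],s["finger_gap"])
E
```

```text
match 0.731796145439148 [218 157] was 218,158
[([611.0, -198.0, 67.0], 0.75)]
[([610.0, -197.0, 64.0], 0.61)]
6.2 [ 620.92816909 -204.22925991   98.84271754] [-0.62452978  1.21628054 -0.34595943] 85.673751791121
```

Call:
send_rows([
  {"x":0,"y":0,"z":0.01,"roll":0,"gripper":-1},
  {"x":0,"y":0,"z":0.025,"roll":0,"gripper":-1},
  {"x":0,"y":0,"z":0.04,"roll":0,"gripper":-1},
  {"x":0,"y":0,"z":0.055,"roll":0,"gripper":-1},
  {"x":0,"y":0,"z":0.062,"roll":0,"gripper":-1},
  {"x":0,"y":0,"z":0.062,"roll":0,"gripper":-1},
  {"x":0,"y":0,"z":0.062,"roll":0,"gripper":-1},
  {"x":0,"y":0,"z":0.062,"roll":0,"gripper":-1},
  {"x":0,"y":0,"z":0.062,"roll":0,"gripper":-1},
  {"x":0,"y":0,"z":0.062,"roll":0,"gripper":-1},
])

```text
time_s: 7.03
eef_pos: [621.6, -204.5, 37.8]
tool_rot: [3.141, -0.001, 0.281]
force: [0.7, -0.2, 0.4]
finger_gap: 85.7
grasp_force: 0.0
```

Call:
send_rows([
  {"x":0,"y":0,"z":0,"roll":0,"gripper":1},
  {"x":0,"y":0,"z":0,"roll":0,"gripper":1},
  {"x":0,"y":0,"z":0,"roll":0,"gripper":1},
  {"x":0,"y":0,"z":0,"roll":0,"gripper":1},
  {"x":0,"y":0,"z":0,"roll":0,"gripper":1},
  {"x":0,"y":0,"z":0,"roll":0,"gripper":1},
  {"x":0,"y":0,"z":0,"roll":0,"gripper":1},
  {"x":0,"y":0,"z":0,"roll":0,"gripper":1},
  {"x":0,"y":0,"z":0,"roll":0,"gripper":1},
  {"x":0,"y":0,"z":0,"roll":0,"gripper":1},
], force=80)

```text
time_s: 7.87
eef_pos: [621.2, -204.5, 37.2]
tool_rot: [3.141, -0.001, 0.281]
force: [-0.3, -1.2, 3.5]
finger_gap: 28.1
grasp_force: 78.9
```

Gripped at 28 mm. Lifting.

Call:
send_rows([
  {"x":0,"y":0,"z":-0.01,"roll":0,"gripper":1},
  {"x":0,"y":0,"z":-0.03,"roll":0,"gripper":1},
  {"x":0,"y":0,"z":-0.055,"roll":0,"gripper":1},
  {"x":0,"y":0,"z":-0.08,"roll":0,"gripper":1},
  {"x":0,"y":0,"z":-0.105,"roll":0,"gripper":1},
  {"x":0,"y":0,"z":-0.13,"roll":0,"gripper":1},
  {"x":0,"y":0,"z":-0.155,"roll":0,"gripper":1},
  {"x":0,"y":0,"z":-0.18,"roll":0,"gripper":1},
  {"x":0,"y":0,"z":-0.195,"roll":0,"gripper":1},
  {"x":0,"y":0,"z":-0.2,"roll":0,"gripper":1},
])

```text
time_s: 8.7
eef_pos: [621.7, -204.1, 239.8]
tool_rot: [3.14, -0.003, 0.281]
force: [0.1, 0.2, -2.4]
finger_gap: 28.5
grasp_force: 79.3
```

```bash
python3 - <<'E'
from plant import manip, imaging, find_in
import numpy as np
from h import proj
for c in("side","top"):
    imaging.capture(c);print([(np.round(d["centre"]).tolist(),round(d["p"],2)) for d in find_in(c,"guide")])
s=manip.state();p=s["eef_pos"];print(s["time_s"],p,s["tool_rot"],s["force"],s["finger_gap"],s["joint_pos"])
E
```

```text
[([615.0, -195.0, 254.0], 0.62), ([528.0, 311.0, 52.0], 0.53)]
[([604.0, -193.0, 264.0], 0.72), ([540.0, -14.0, 111.0], 0.24)]
8.9 [ 619.70051235 -203.87632386  235.09121185] [-3.13996498e+00  2.75610302e-03  2.80991922e-01] [ 0.11663467  0.41585827 -3.64116808] 28.32677397953774 [ 0.36216496  0.4189228  -0.19315868  1.55333379  0.08429472  1.18072396
 -1.13682763]
```

Held and lifted: the network sees the guide at z≈255-264. Now carrying it over to the front of the empty stand.

Call:
send_rows([
  {"x":-0.001,"y":-0.012,"z":0,"roll":0,"gripper":1},
  {"x":-0.0035,"y":-0.036,"z":0,"roll":0,"gripper":1},
  {"x":-0.0065,"y":-0.066,"z":0,"roll":0,"gripper":1},
  {"x":-0.0095,"y":-0.096,"z":0,"roll":0,"gripper":1},
  {"x":-0.0125,"y":-0.127,"z":0,"roll":0,"gripper":1},
  {"x":-0.0155,"y":-0.158,"z":0,"roll":0,"gripper":1},
  {"x":-0.0185,"y":-0.189,"z":0,"roll":0,"gripper":1},
  {"x":-0.0215,"y":-0.22,"z":0,"roll":0,"gripper":1},
  {"x":-0.0245,"y":-0.25,"z":0,"roll":0,"gripper":1},
  {"x":-0.0275,"y":-0.279,"z":0,"roll":0,"gripper":1},
])

```text
time_s: 9.73
eef_pos: [514.8, 58.3, 235.7]
tool_rot: [-3.141, 0.002, 0.282]
force: [0.9, 0.8, -3.5]
finger_gap: 28.1
grasp_force: 79.4
```

Call:
send_rows([
  {"x":-0.003,"y":-0.029,"z":0,"roll":0.05,"gripper":1},
  {"x":-0.006,"y":-0.06,"z":0,"roll":0.12,"gripper":1},
  {"x":-0.009,"y":-0.091,"z":0,"roll":0.19,"gripper":1},
  {"x":-0.012,"y":-0.122,"z":0,"roll":0.26,"gripper":1},
  {"x":-0.015,"y":-0.153,"z":0,"roll":0.33,"gripper":1},
  {"x":-0.018,"y":-0.184,"z":0,"roll":0.4,"gripper":1},
  {"x":-0.021,"y":-0.215,"z":0,"roll":0.45,"gripper":1},
  {"x":-0.024,"y":-0.245,"z":0,"roll":0.48,"gripper":1},
  {"x":-0.0265,"y":-0.268,"z":0,"roll":0.494,"gripper":1},
  {"x":-0.0275,"y":-0.278,"z":0,"roll":0.494,"gripper":1},
])

```text
time_s: 10.57
eef_pos: [409.9, 319.4, 236.0]
tool_rot: [-3.141, 0.003, -0.208]
force: [-0.4, 0.8, -3.1]
finger_gap: 28.1
grasp_force: 79.5
```

```bash
python3 - <<'E'
from plant import manip, imaging, find_in
import numpy as np
for c in("side","top"):
    imaging.capture(c);print([(np.round(d["centre"]).tolist(),round(d["p"],2)) for d in find_in(c,"guide")])
s=manip.state();p=s["eef_pos"];print(s["time_s"],p,s["tool_rot"],s["force"],s["finger_gap"],s["joint_pos"])
E
```

```text
[([400.0, 326.0, 253.0], 0.65)]
[([410.0, 301.0, 258.0], 0.74)]
10.7667 [413.66801607 314.30366049 236.12710407] [ 3.13961782e+00  4.12907927e-04 -2.13404915e-01] [ 0.44116927 -0.88656814 -3.8000587 ] 28.315097298326553 [-0.36318212  0.21778646 -0.47068123  1.84722755  0.1106713   1.10402263
 -2.65862474]
```

Call:
send_rows([
  {"x":0,"y":0,"z":0.01,"roll":0,"gripper":1},
  {"x":0,"y":0,"z":0.03,"roll":0,"gripper":1},
  {"x":0,"y":0,"z":0.05,"roll":0,"gripper":1},
  {"x":0,"y":0,"z":0.07,"roll":0,"gripper":1},
  {"x":0,"y":0,"z":0.09,"roll":0,"gripper":1},
  {"x":0,"y":0,"z":0.11,"roll":0,"gripper":1},
  {"x":0,"y":0,"z":0.128,"roll":0,"gripper":1},
  {"x":0,"y":0,"z":0.138,"roll":0,"gripper":1},
  {"x":0,"y":0,"z":0.14,"roll":0,"gripper":1},
  {"x":0,"y":0,"z":0.14,"roll":0,"gripper":1},
])

```text
time_s: 11.6
eef_pos: [413.8, 314.7, 96.3]
tool_rot: [3.14, 0.001, -0.214]
force: [-1.0, 0.0, -4.0]
finger_gap: 28.2
grasp_force: 79.6
```

```bash
python3 - <<'E'
from plant import manip, imaging, find_in
import cv2,numpy as np
from h import proj
s=manip.state();p=s["eef_pos"];print(s["time_s"],p,s["tool_rot"],s["force"],s["finger_gap"])
ims=[]
a=np.linspace(0,2*np.pi,40)
for c,(x0,y0) in(("top",(120,115)),("side",(120,185))):
    im=imaging.capture(c)[...,::-1].copy()
    print([(np.round(d["centre"]).tolist(),round(d["p"],2)) for d in find_in(c,"guide")])
    im=cv2.resize(im[y0:y0+120,x0:x0+80],(400,600),interpolation=cv2.INTER_CUBIC)
    for r,z in((32,62),(32,50),(30,0)):
        q=np.c_[p[0]+r*np.cos(a),p[1]+r*np.sin(a),np.full(40,p[2]-37.2+z)]
        cv2.polylines(im,[((proj(c,q)-[x0,y0])*5).astype(int)],True,(0,0,255))
    ims.append(im)
cv2.imwrite("pics/g.png",np.hstack(ims))
E
```

```text
11.6 [413.81203245 314.6537102   96.26917223] [ 3.14031126e+00  8.02233585e-04 -2.14438748e-01] [-0.95870375  0.01398433 -4.01251367] 28.22260690559281
[([434.0, 299.0, 124.0], 0.55)]
[([405.0, 322.0, 116.0], 0.55)]
```

View pics/g.png

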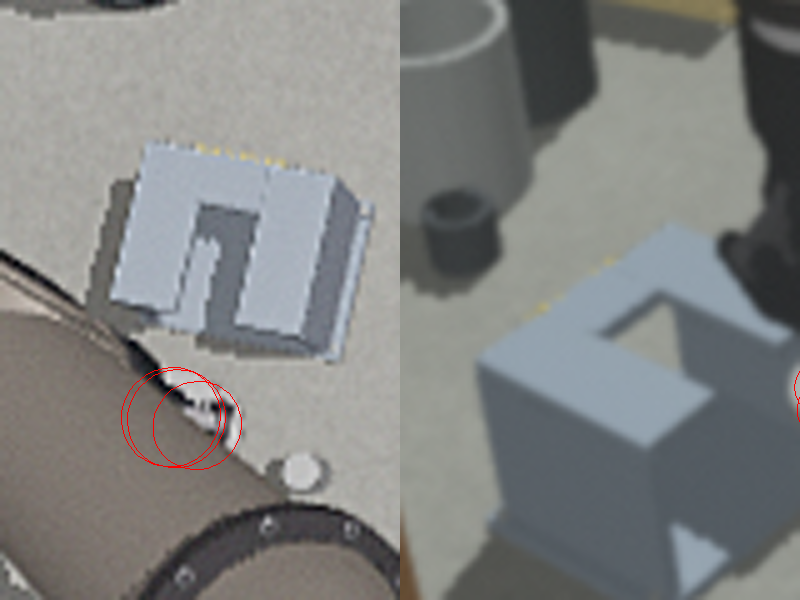

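The guide hangs in front of the mouth, and its visible edges match the predicted collar and foot circles in the top view. Now inserting.

Call:
send_rows([
  {"x":0.005,"y":-0.001,"z":0,"roll":0,"gripper":1},
  {"x":0.015,"y":-0.001,"z":0,"roll":0,"gripper":1},
  {"x":0.03,"y":-0.001,"z":0,"roll":0,"gripper":1},
  {"x":0.045,"y":-0.001,"z":0,"roll":0,"gripper":1},
  {"x":0.06,"y":-0.001,"z":0,"roll":0,"gripper":1},
  {"x":0.075,"y":-0.001,"z":0,"roll":0,"gripper":1},
  {"x":0.09,"y":-0.001,"z":0,"roll":0,"gripper":1},
  {"x":0.105,"y":-0.001,"z":0,"roll":0,"gripper":1},
  {"x":0.115,"y":-0.001,"z":0,"roll":0,"gripper":1},
  {"x":0.12,"y":-0.001,"z":0,"roll":0,"gripper":1},
])

```text
time_s: 12.63
eef_pos: [533.7, 290.0, 96.6]
tool_rot: [3.141, -0.001, -0.216]
force: [-0.6, 0.2, -4.1]
finger_gap: 28.4
grasp_force: 79.6
```

```bash
python3 - <<'E'
from plant import manip, imaging, find_in
import cv2,numpy as np
from h import proj
ims=[]
s=manip.state();p=s["eef_pos"];print(s["time_s"],p,s["tool_rot"],s["force"],s["finger_gap"])
for c,(x0,y0) in(("top",(120,115)),("side",(110,190))):
    im=imaging.capture(c)[...,::-1].copy();cv2.imwrite(f"pics/{c}_h.png",im)
    print([(np.round(d["centre"]).tolist(),round(d["p"],2)) for d in find_in(c,"guide")])
s=manip.state();p=s["eef_pos"];print(s["time_s"],p,s["tool_rot"],s["force"],s["moment"])
E
```

```text
12.6333 [533.68029094 289.98470315  96.619598  ] [ 3.14145981e+00 -5.70154345e-04 -2.15826646e-01] [-0.60599733  0.16938216 -4.07116004] 28.44244213563753
[]
[([522.0, 297.0, 118.0], 0.6)]
12.8333 [530.53160056 291.50465533  96.67975349] [ 3.14136161e+00  9.18561719e-04 -2.12746576e-01] [-0.10793448 -0.24300046 -3.16415354] [-0.02389293  0.01794857 -0.01596158]
```

Call:
send_rows([
  {"x":0.001,"y":0,"z":0,"roll":0,"gripper":1},
  {"x":0.003,"y":0,"z":0,"roll":0,"gripper":1},
  {"x":0.005,"y":0,"z":0,"roll":0,"gripper":1},
  {"x":0.007,"y":0,"z":0,"roll":0,"gripper":1},
  {"x":0.009,"y":0,"z":0,"roll":0,"gripper":1},
  {"x":0.011,"y":0,"z":0,"roll":0,"gripper":1},
  {"x":0.012,"y":0,"z":0,"roll":0,"gripper":1},
  {"x":0.013,"y":0,"z":0,"roll":0,"gripper":1},
  {"x":0.0135,"y":0,"z":0,"roll":0,"gripper":1},
  {"x":0.014,"y":0,"z":0,"roll":0,"gripper":1},
])

```text
time_s: 13.67
eef_pos: [544.9, 288.3, 96.9]
tool_rot: [3.142, 0.0, -0.213]
force: [-0.7, 0.2, -3.5]
finger_gap: 28.1
grasp_force: 79.6
```

Call:
send_rows([
  {"x":0.0005,"y":0,"z":0,"roll":0,"gripper":1},
  {"x":0.001,"y":0,"z":0,"roll":0,"gripper":1},
  {"x":0.001,"y":0,"z":0,"roll":0,"gripper":1},
  {"x":0.0015,"y":0,"z":0,"roll":0,"gripper":1},
  {"x":0.0015,"y":0,"z":0,"roll":0,"gripper":1},
  {"x":0.002,"y":0,"z":0,"roll":0,"gripper":1},
  {"x":0.002,"y":0,"z":0,"roll":0,"gripper":1},
  {"x":0.002,"y":0,"z":0,"roll":0,"gripper":1},
  {"x":0.002,"y":0,"z":0,"roll":0,"gripper":1},
  {"x":0.002,"y":0,"z":0,"roll":0,"gripper":1},
])

```text
time_s: 14.5
eef_pos: [546.0, 288.1, 96.8]
tool_rot: [3.141, 0.001, -0.213]
force: [-5.0, 0.9, -1.5]
finger_gap: 28.5
grasp_force: 79.7
```

Light contact (-5 N) with the slot's end, where expected. I'll back off 1 mm and lower.

Call:
send_rows([
  {"x":-0.001,"y":0,"z":0.001,"roll":0,"gripper":1},
  {"x":-0.001,"y":0,"z":0.003,"roll":0,"gripper":1},
  {"x":-0.001,"y":0,"z":0.005,"roll":0,"gripper":1},
  {"x":-0.001,"y":0,"z":0.007,"roll":0,"gripper":1},
  {"x":-0.001,"y":0,"z":0.008,"roll":0,"gripper":1},
  {"x":-0.001,"y":0,"z":0.0085,"roll":0,"gripper":1},
  {"x":-0.001,"y":0,"z":0.009,"roll":0,"gripper":1},
  {"x":-0.001,"y":0,"z":0.009,"roll":0,"gripper":1},
  {"x":-0.001,"y":0,"z":0.009,"roll":0,"gripper":1},
  {"x":-0.001,"y":0,"z":0.009,"roll":0,"gripper":1},
])

```text
time_s: 15.33
eef_pos: [545.8, 288.1, 87.8]
tool_rot: [3.142, 0.0, -0.213]
force: [-3.7, 1.2, -3.1]
finger_gap: 28.3
grasp_force: 79.7
```

Call:
send_rows([
  {"x":0,"y":0,"z":0.0005,"roll":0,"gripper":1},
  {"x":0,"y":0,"z":0.001,"roll":0,"gripper":1},
  {"x":0,"y":0,"z":0.001,"roll":0,"gripper":1},
  {"x":0,"y":0,"z":0.001,"roll":0,"gripper":1},
  {"x":0,"y":0,"z":0.001,"roll":0,"gripper":1},
  {"x":0,"y":0,"z":0.001,"roll":0,"gripper":1},
  {"x":0,"y":0,"z":0.001,"roll":0,"gripper":1},
  {"x":0,"y":0,"z":0.001,"roll":0,"gripper":1},
  {"x":0,"y":0,"z":0.001,"roll":0,"gripper":1},
  {"x":0,"y":0,"z":0.001,"roll":0,"gripper":1},
])

```text
time_s: 16.17
eef_pos: [545.8, 288.2, 87.4]
tool_rot: [3.142, -0.0, -0.213]
force: [-6.2, 0.3, 0.9]
finger_gap: 28.1
grasp_force: 79.9
```

Seated: the plate now carries the weight. Releasing.

Call:
send_rows([
  {"x":0,"y":0,"z":0,"roll":0,"gripper":0.1},
  {"x":0,"y":0,"z":0,"roll":0,"gripper":-0.1},
  {"x":0,"y":0,"z":0,"roll":0,"gripper":-0.3},
  {"x":0,"y":0,"z":0,"roll":0,"gripper":-0.5},
  {"x":0,"y":0,"z":0,"roll":0,"gripper":-0.7},
  {"x":0,"y":0,"z":0,"roll":0,"gripper":-1},
  {"x":0,"y":0,"z":0,"roll":0,"gripper":-1},
  {"x":0,"y":0,"z":0,"roll":0,"gripper":-1},
  {"x":0,"y":0,"z":0,"roll":0,"gripper":-1},
  {"x":0,"y":0,"z":0,"roll":0,"gripper":-1},
])

```text
time_s: 17.0
eef_pos: [545.9, 288.1, 86.9]
tool_rot: [3.142, -0.0, -0.213]
force: [-0.4, -0.7, -0.2]
finger_gap: 85.1
grasp_force: 0.0
```

Call:
send_rows([
  {"x":0,"y":0,"z":-0.01,"roll":0,"gripper":-1},
  {"x":0,"y":0,"z":-0.03,"roll":0,"gripper":-1},
  {"x":0,"y":0,"z":-0.05,"roll":0,"gripper":-1},
  {"x":0,"y":0,"z":-0.075,"roll":0,"gripper":-1},
  {"x":0,"y":0,"z":-0.1,"roll":0,"gripper":-1},
  {"x":-0.02,"y":0,"z":-0.12,"roll":0,"gripper":-1},
  {"x":-0.05,"y":0,"z":-0.13,"roll":0,"gripper":-1},
  {"x":-0.08,"y":0,"z":-0.13,"roll":0,"gripper":-1},
  {"x":-0.1,"y":0,"z":-0.13,"roll":0,"gripper":-1},
  {"x":-0.1,"y":0,"z":-0.13,"roll":0,"gripper":-1},
])

```text
time_s: 17.83
eef_pos: [443.8, 311.4, 218.4]
tool_rot: [-3.141, 0.0, -0.207]
force: [-0.0, -0.1, 0.0]
finger_gap: 85.3
grasp_force: 0.0
```

```bash
python3 - <<'E'
from plant import manip, imaging, find_in
import cv2,numpy as np
from h import proj
ims=[];a=np.linspace(0,2*np.pi,40)
for c,(x0,y0) in(("top",(110,105)),("side",(110,170))):
    im=imaging.capture(c)[...,::-1].copy()
    print([(np.round(d["centre"]).tolist(),round(d["p"],2)) for d in find_in(c,"guide")])
    im=np.hstack([cv2.resize(im[y0:y0+80,x0:x0+80],(400,400),interpolation=cv2.INTER_CUBIC)])
    for r,z in((32,112),(15,157)):
        q=np.c_[544.3+r*np.cos(a),288+r*np.sin(a),np.full(40,z)]
        cv2.polylines(im,[((proj(c,q)-[x0,y0])*5).astype(int)],True,(0,0,255))
    ims.append(im)
cv2.imwrite("pics/i.png",np.hstack(ims))
s=manip.state();print(s["time_s"],s["eef_pos"],s["force"],s["finger_gap"])
E
```

```text
[([542.0, 283.0, 114.0], 0.56)]
[([539.0, 298.0, 109.0], 0.65)]
18.0333 [449.20319212 308.82901778 217.31338073] [ 0.42946071 -0.16463382 -0.37646421] 85.7129477507711
```

View pics/i.png

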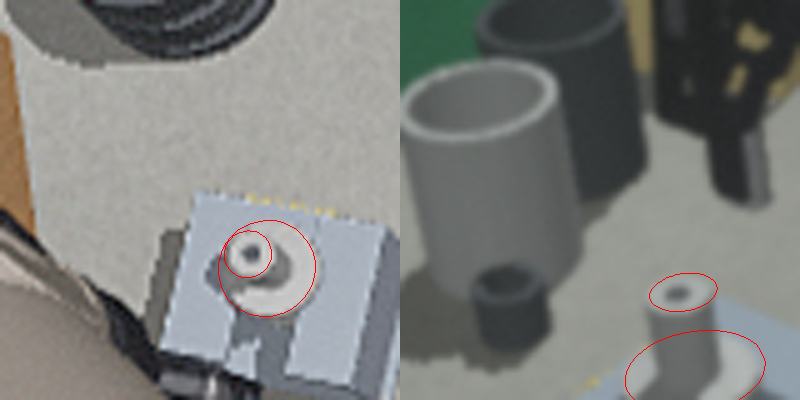

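The guide hangs upright at the slot end: the boss top is at (250,253) in the top crop, and both collar and boss match the predicted circles in both views. The gripper is clear. Handing in.

```bash
python3 -c "
from plant import manip
print(manip.hand_in())"
```

```text
the job is handed in; nothing more can be done
None
```

The loose guide now hangs upright by its collar at the closed end of the empty stand's slot, with the gripper clear and the stored guide not touched; I handed the job in at about 18 s, and no verdict came back.

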